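Pack a sample carousel set: heavy turntable base first, light carousel on top

TASK

Pack the loose carousel set into the white open-fronted bin, heavy part lowest: slide the metal turntable base along the bench, without lifting it, in through the open front and right up against the back wall, then set the empty tube carousel upright and centred on top of it. Lower the carousel gently rather than dropping it, let go, and leave the loaded carousel and the other things on the bench where they are.

Things in the scene. Friction and masses are not known exactly. Their poses are not given: they have to be found in the camera images.
- bin: White plastic bin, fixed, open at top and front. Origin: centre of its underside, z up; open front towards own -x. Inside: x -64 to +64 mm, y -75 to +75 mm; floor 3 mm thick, walls 4 mm. Back wall (x = +64) 90 mm high; sides 90 mm high behind x = -12 mm, sloping down to 45 mm at the front. In front of the floor a 20 mm bevel (x = -84 to -64) rises from bench to floor.
- bin_mouth (a point): The middle of the bin's open front edge, on top of its floor: 64 mm in front (own -x) of the bin's origin and 3 mm above the bench.
- base: Turntable base: solid aluminium disc, 0.7 to 0.95 kg, flat on the bench, nothing on it. Knurled rim 124 mm in diameter, 20 mm high; on it a plate 112 mm in diameter up to 26 mm, with ten dark pockets. Too wide to grasp; slides when pushed at the rim. Origin: centre of its underside, z up. Against the bin's back wall its origin is at x = +2 mm in the bin's frame.
- carousel: Empty grey plastic tube carousel, about 0.2 kg, standing directly on the bench, no tubes in it. Round body 100 mm in diameter and 62 mm high, on it a round upright central knob 38 mm in diameter from 62 to 106 mm height, by which it is picked up. Origin: centre of its underside, z up.
- loaded: Bystander: a carousel of the same kind, filled with ten tubes and standing on its own metal base (124 mm in diameter, 132 mm high over all). Origin: centre of its underside. It stands 130 to 200 mm (centre to centre) from the empty carousel, nearer to or farther from the robot.
- wire_rack: Bystander: steel wire rack 210 x 75 x 70 mm with a few capped tubes up to 102 mm high. Origin: centre of its underside; long side along its own x.
- jar: Bystander: amber jar, 64 mm in diameter, 85 mm high. Origin: centre of its underside.
- tip_box: Bystander: pipette tip box with clear lid, 122 x 84 x 62 mm. Origin: centre of its underside.

How it is judged (in metres and radians):
On the way:
1. the base lies on the bin's floor, within 8 mm of the back wall (x of base in the frame of bin between -0.006 and 0.006 m and y of base in the frame of bin between -0.017 and 0.017 m and z of base in the frame of bin below 0.006 m and angle between base's own z axis and vertical below 0.06 rad), for 0.2 s.
At the end, for the whole second after the job is handed in: The base lies flat on the bin's floor with its rim within 8 mm of the back wall; the carousel stands upright (within about 3 degrees) on the base, its centre within 15 mm of the base's centre; both are at rest and released (all of step 1 and z of carousel in the frame of base between 0.022 and 0.03 m and horizontal distance between carousel and base below 0.015 m and angle between carousel's own z axis and vertical below 0.06 rad and linear speed of each of carousel, base below 0.02 m/s); the robot touches nothing.
It fails at once if the base is lifted more than 20 mm off the bench or tipped by more than about 17 degrees (height (world z) of base above 0.02 m or angle between base's own z axis and vertical above 0.3 rad).
It fails at once if the carousel is dropped into the bin (falls free there faster than 0.6 m/s, a drop of some 18 mm) (horizontal distance between carousel and bin below 0.09 m and linear speed of carousel above 0.6 m/s and contact force between carousel and the fingers below 0.01 N).
It fails at once if the loaded carousel, wire rack, jar or tip box is moved by more than 20 mm (distance of any of loaded, wire_rack, jar, tip_box from where it was at the start of the episode above 0.02 m).
It also fails if it takes over 67 s, if anything falls off the work surface, if the arm or the gripper's body presses on something with over 40 N, if the wrist force passes 120 N, or if a joint passes its speed limit or range.

ROBOT

A 7-joint arm with a two-finger parallel gripper is mounted at the origin on the work surface. World frame = base frame: x ahead of the robot, y to its left, z up, the work surface at z = 0. Lengths are in m, angles in degrees, forces in N, time in s.
With the tool pointing down it reaches from about 0.4 to 0.85 m from the base axis. Payload 4.5 kg.
Tool frame: the origin (TCP) lies at the very end of the fingers, on their centre line; the grasp point (between the pads) lies 19 mm behind it; z points along the fingers, y is the line along which they close (so a half turn about z gives the same grasp; the last joint's range is limited). The gripper opens to 88 mm and grips with 3 to 60 N. Pads are 18 mm wide; open, the fingers measure 123 mm over their backs; the gripper's body (75 mm by 187 mm) begins 45 mm behind the grasp point.
Start: joints at [69.202, 39.483, -11.15, 89.685, 9.013, 51.709, -12.324], TCP at [0.242, -0.576, 0.239] pointing down, gripper open.
Joint ranges: [-172.22, 172.22], [-26.19, 119.32], [-84.43, 86.54], [7.71, 146.69], [-57.33, 237.33], [2.42, 119.75], [-152.13, 152.13]. Speed limits (degrees/s): [147.25, 147.25, 180, 180, 180, 180, 180].

INTERFACE

Orientations are given as [roll, pitch, yaw] about the fixed x, y, z axes, in that order (R = Rz(yaw) Ry(pitch) Rx(roll)).
In Python, from station import ctrl, readout, cams gives the robot as it stands. The module is installed in compiled form; this text tells all that it offers. Calls block until the motion is done:
- ctrl.move_ptp(position, orientation): joint-space move of the TCP to a pose.
- ctrl.move_l(position, frame=None, speed=0.15): straight line of the TCP; frame=None keeps the orientation; speed is the mean speed in m/s.
- ctrl.move_joints(angles): joint-space move.
- ctrl.grip(opening): opening from 0.0 (shut) to 1.0 (fully open); the grip force is fixed at half the most; returns when the fingers have stopped.
- ctrl.pause(seconds).
- ctrl.solve_ik(position, orientation): joint angles nearest the present ones, or None.
- readout.read_state(): the state.
- cams.camera(name): name is "scene" or "top"; returns (picture, depth): 384x512x3 uint8, red, green, blue; 384x512 float32, m along the optical axis (not along the pixel's ray), 0 where there is no reading.
- cams.camera_model(name): a dict with "fovy" (degrees; the focal length in pixels is half the picture's height over the tangent of half this angle, whatever the lens; pixels are square), "cx", "cy" (the principal point, pixels), "dist" ([k1, k2, p1, p2, k3] as OpenCV has them; the pictures are not rectified), "R" (3x3) and "t" (3): a world point X has camera coordinates R X + t. Camera axes: x right, y down, z forward; pixel columns grow to the right and rows downward; lengths in m; the calibration is good to about 2 mm. A picture is of the moment at which its call begins. camera_model takes no time and is no camera call.
A pose or a line that the arm cannot do raises ctrl.IKError and nothing moves.
- ctrl.finish_job(): hands the job in; it is judged then, once.
The state is a dict: "clock": time; "joint_positions": joint angles; "qvel": joint speeds; "effort": joint torques, N m; "ee_pos": TCP position; "orientation": TCP orientation; "contact_force": force on the tool from outside, world axes, zero at the start; "torque": the same for the moment, N m; "finger_gap": opening from 0.0 (shut) to 1.0 (fully open); "grasp_force": force on a finger pad.
Only numpy, scipy, OpenCV 4.12 (cv2) and the standard library are available. Lean on these libraries where they do the work, as an engineer would, in place of code of your own. Each camera call takes 0.05 s, during which the arm holds its last target. There are 200 camera calls.

## Working session

There is one attempt and no reset: what is moved stays moved. The work goes in short steps, each a Python script; the robot and the scene stay as the last script left them, time stands still between calls to the robot, and variables do not carry over. Pictures are saved under pics/ and viewed, at most 10 in all, crops included, and the job is handed in when it is done.

```bash
mkdir -p pics; cat > h.py <<'E'
import numpy as np, cv2
from station import ctrl, readout, cams
def shot(n, f=None):
    p,d=cams.camera(n)
    if f: cv2.imwrite('pics/'+f, p[:,:,::-1])
    return p,d,cloud(n,d)
def cloud(n,d):
    m=cams.camera_model(n); h,w=d.shape
    f=h/2/np.tan(np.radians(m['fovy'])/2)
    K=np.array([[f,0,m['cx']],[0,f,m['cy']],[0,0,1]])
    v,u=np.mgrid[:h,:w]
    q=cv2.undistortPoints(np.stack([u,v],-1).reshape(-1,1,2).astype(float),K,np.array(m['dist'],float)).reshape(h,w,2)
    c=np.dstack([q*d[...,None],d])
    X=(c-np.array(m['t']))@np.array(m['R'])
    X[d<=0]=np.nan
    return X
E
python3 - <<'E'
from h import *
for n in ('scene','top'):
    p,d,X=shot(n,n+'0.png'); np.savez(n+'0.npz',p=p,X=X)
    m=cams.camera_model(n); print(n,m['fovy'],-np.array(m['R']).T@m['t'])
s=readout.read_state(); print(s)
E
```

```text
scene 45.677828041593024 [ 1.58813982 -0.59103431  0.84020439]
top 43.48097940275099 [0.25677986 0.1045316  1.46341366]
{'clock': 0.1, 'joint_positions': array([ 69.20269744,  39.5259542 , -11.14805179,  89.739069  ,
         9.01168558,  51.71127915, -12.32531703]), 'qvel': array([-0.02372193, -0.06417662, -0.01320479, -0.11676664, -0.00549302,
        0.05144   ,  0.0332245 ]), 'effort': array([-2.96604820e-03, -5.28499174e+01, -1.27132941e+00, -1.53835684e+01,
       -5.25315839e-02,  1.99581518e-03,  7.49242554e-05]), 'ee_pos': array([ 0.24129543, -0.57591583,  0.23801719]), 'orientation': array([-1.79905728e+02,  4.87982554e-03,  2.27389304e+01]), 'contact_force': array([-0.23366857, -0.77285395, -0.14386971]), 'torque': array([ 0.00270166, -0.02287749, -0.03736743]), 'grasp_force': 0.0, 'finger_gap': 0.9992327063910617}
```

View pics/top0.png

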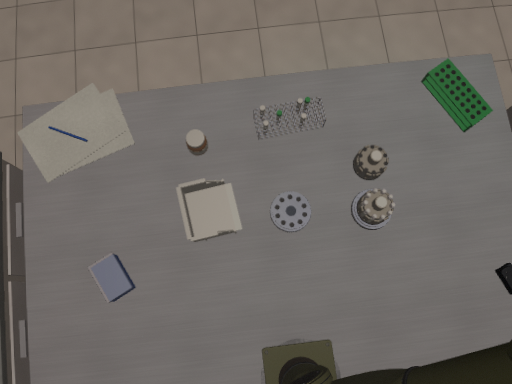

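View pics/scene0.png

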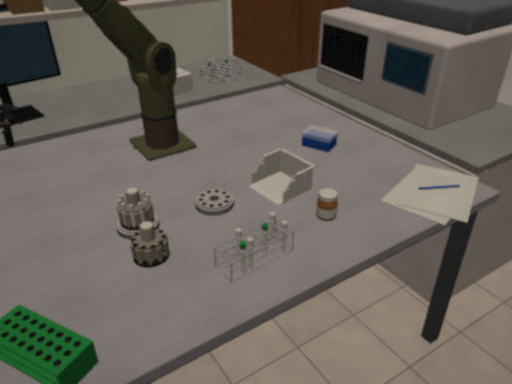

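The top view shows the bin at about (210,211), the base at (291,211), the empty carousel at (372,160), the loaded one at (374,207), the rack at (290,118) and the jar at (197,141). Next I measure them using depth.

```bash
python3 - <<'E'
from h import *
from scipy.optimize import least_squares
D={n:np.load(n+'0.npz')['X'] for n in('scene','top')}
T=D['top']
for n,uv in dict(bin=(210,211),base=(291,211),car=(376,157),loaded=(380,202),jar=(195,137),tip=(112,277),rack=(290,118),bench=(300,280)).items(): print(n,T[uv[1],uv[0]].round(3))
def circ(P,r):
    c0=np.median(P,0); return c0
for n,X in D.items():
    Z=X[...,2]
    def sel(c,rad,lo,hi):
        m=(np.hypot(X[...,0]-c[0],X[...,1]-c[1])<rad)&(Z>lo)&(Z<hi); return X[m]
    def mec(P):
        (c,r)=cv2.minEnclosingCircle(P[:,:2].astype(np.float32)); return np.round(c,4),round(r,4),len(P)
    b=T[211,291]; k=T[157,376]; l=T[202,380]
    print(n,'base',mec(sel(b,.09,.021,.035)),mec(sel(b,.09,.010,.035)),np.median(sel(b,.04,.0,.05)[:,2]))
    P=sel(k,.045,.098,.115);print('knob',mec(P),np.median(P[:,2]),P[:,:2].mean(0))
    P=sel(k,.07,.05,.07);print('body',mec(P))
    P=sel(l,.045,.12,.14);print('lknob',mec(P),mec(sel(l,.09,.08,.11)))
    c=T[211,210]
    for z in (.04,.07,.08):
        P=sel(c,.13,z,.1)
        if len(P)>5: print('bin>',z,cv2.minAreaRect(P[:,:2].astype(np.float32)),len(P), P[:,2].max())
    np.save(n+'_bin.npy',sel(c,.15,-.01,.12))
E
python3 - <<'E'
import cv2
a=cv2.imread('pics/top0.png')[160:260,160:420]
cv2.imwrite('pics/crop.png',cv2.resize(a,None,fx=3,fy=3,interpolation=cv2.INTER_CUBIC))
E
```

```text
bin [0.524 0.208 0.001]
base [ 0.49  -0.038  0.024]
car [ 0.606 -0.3    0.107]
loaded [ 0.468 -0.282  0.127]
jar [0.74  0.224 0.081]
tip [0.354 0.507 0.062]
rack [ 0.795 -0.079  0.   ]
bench [ 0.283 -0.039 -0.002]
scene base (array([ 0.5003, -0.0338]), 0.0614, 505) (array([ 0.4964, -0.0388]), 0.0659, 739) 0.023593022315651246
knob (array([ 0.6135, -0.3025]), 0.0208, 114) 0.1037773164354904 [ 0.61698799 -0.30413534]
body (array([ 0.6147, -0.3028]), 0.0516, 485)
lknob (array([ 0.4726, -0.2861]), 0.0195, 103) (array([ 0.4754, -0.2862]), 0.0496, 504)
bin> 0.04 ((0.5241592526435852, 0.2183564007282257), (0.1774192750453949, 0.14814022183418274), 6.834102630615234) 1021 0.09319999934844646
bin> 0.07 ((0.5219496488571167, 0.23654207587242126), (0.1774139106273651, 0.11139076203107834), 6.715635776519775) 457 0.09319999934844646
bin> 0.08 ((0.5216484665870667, 0.23930051922798157), (0.17741909623146057, 0.10594860464334488), 6.830404281616211) 282 0.09319999934844646
top base (array([ 0.4913, -0.0349]), 0.0622, 1064) (array([ 0.4928, -0.0353]), 0.0633, 1310) 0.025704018480686056
knob (array([ 0.6106, -0.3012]), 0.0191, 114) 0.10525635205382186 [ 0.61115321 -0.30041602]
body (array([ 0.6115, -0.302 ]), 0.0496, 534)
lknob (array([ 0.4695, -0.2834]), 0.0196, 148) (array([ 0.4683, -0.2841]), 0.0493, 605)
bin> 0.04 ((0.5220229029655457, 0.21665921807289124), (0.17363150417804718, 0.14139463007450104), 7.1827192306518555) 745 0.0986722642094907
bin> 0.07 ((0.5200827717781067, 0.23228766024112701), (0.17365725338459015, 0.10980475693941116), 7.250616073608398) 553 0.0986722642094907
bin> 0.08 ((0.5195613503456116, 0.2364346981048584), (0.1736638993024826, 0.10143545269966125), 7.268182277679443) 500 0.0986722642094907
```

View pics/crop.png

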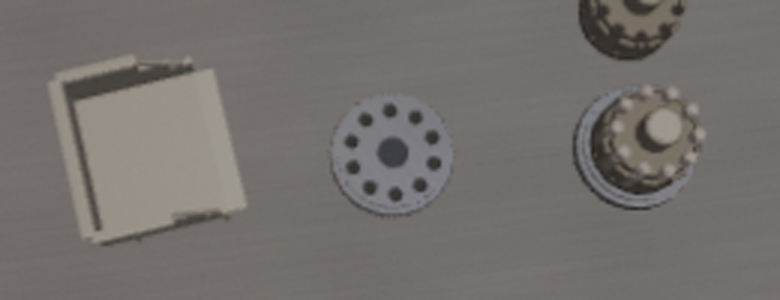

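Bin: origin about (0.523, 0.2155), yaw about 97°, open front towards the base. The base sits about 62 mm off the bin axis, so I'll push it in two legs with the fingers partly open as a two-point wedge. In the second leg the tool tilts back so the gripper body stays clear of the walls. I check IK first.

```bash
cat >> h.py <<'E'
from scipy.spatial.transform import Rotation as Ro
B=np.array([.523,.2155]); YAW=np.radians(97)
ex=np.array([np.cos(YAW),np.sin(YAW)]); ey=np.array([-ex[1],ex[0]])
def b2w(x,y): return B+x*ex+y*ey
def w2b(p): d=np.array(p[:2])-B; return np.array([d@ex,d@ey])
def ori(h,tilt,s):
    "heading h (deg, world), fingers lean tilt deg, y across, s=+-1"
    h=np.radians(h);t=np.radians(tilt)
    z=np.array([np.cos(h)*np.sin(t),np.sin(h)*np.sin(t),-np.cos(t)])
    y=s*np.array([-np.sin(h),np.cos(h),0]); x=np.cross(y,z)
    return Ro.from_matrix(np.c_[x,y,z]).as_euler('xyz',degrees=True)
def P(xy,z): return [float(xy[0]),float(xy[1]),float(z)]
E
python3 - <<'E'
from h import *
b=np.array([.4915,-.035]); v=b2w(-.155,0)-b; h=np.degrees(np.arctan2(v[1],v[0])); u=v/np.linalg.norm(v)
print('base in bin',w2b(b),'heading',h,np.linalg.norm(v))
for s in(1,-1):
    for n,xy,z,hd,t in [('A0',b-.085*u,.15,h,0),('A0d',b-.085*u,.01,h,0),('A1',b+v-.063*u,.01,h,0),('B0',b2w(-.235,0),.15,97,20),('B0d',b2w(-.235,0),.011,97,20),('B1',b2w(-.06,0),.011,97,20),('C',(.6115,-.3015),.23,90,0),('D',b2w(.002,0),.1,90,0)]:
        q=ctrl.solve_ik(P(xy,z),ori(hd,t,s)); print(s,n,xy.round(3) if hasattr(xy,'round') else xy,None if q is None else np.round(q))
E
```

```text
base in bin [-0.24479393  0.06179347] heading 62.46542315476111 0.10900175564019327
1 A0 [ 0.452 -0.11 ] [ -11.   41.   31.  123.  -46.   28. -151.]
1 A0d [ 0.452 -0.11 ] [   6.   54.    3.  125.  -56.    3. -144.]
1 A1 [0.513 0.006] [ 31.  75. -72. 115.  83.  68.  72.]
1 B0 [ 0.552 -0.018] [   3.   45.    9.  104.  -38.   44. -133.]
1 B0d [ 0.552 -0.018] [   8.   58.    0.  105.  -43.   29. -125.]
1 B1 [0.53  0.156] [  -5.   57.   -7.  111.  -50.   18. -134.]
1 C (0.6115, -0.3015) [  10.   47.   25.   80.  -22.   58. -140.]
1 D [0.523 0.217] [  8.  66. -72. 105.  69.  68.  91.]
-1 A0 [ 0.452 -0.11 ] [ 17.  37. -14. 121.  21.  24. -42.]
-1 A0d [ 0.452 -0.11 ] [ 15.  54. -11. 124.  75.   9. -94.]
-1 A1 [0.513 0.006] [ -4.  54.  -3. 117.  17.  10. -50.]
-1 B0 [ 0.552 -0.018] [ 30.  49. -39. 102.  14.  40.  -3.]
-1 B0d [ 0.552 -0.018] [ 28.  62. -35. 104.  25.  27.  -8.]
-1 B1 [0.53  0.156] [  8.  60. -30. 110.  21.  14. -22.]
-1 C (0.6115, -0.3015) [ 35.  46. -27.  79.  22.  60.   5.]
-1 D [0.523 0.217] [-19.  47. -14. 106.  21.  29. -47.]
```

```bash
python3 - <<'E'
from h import *
b=np.array([.4915,-.035]); v=b2w(-.155,0)-b; h=np.degrees(np.arctan2(v[1],v[0])); u=v/np.linalg.norm(v)
st=lambda n:(lambda s:print(n,round(s['clock'],2),s['ee_pos'].round(4),s['contact_force'].round(1),s['joint_positions'].round(0)))(readout.read_state())
A0=b-.085*u; A1=b+v-.063*u
ctrl.move_ptp(P(A0,.22),ori(h,0,-1)); ctrl.grip(.7); st('A0')
ctrl.move_l(P(A0,.010),speed=.12); st('down')
ctrl.move_l(P(A1,.010),speed=.06); st('A1')
p,d,X=shot('top','a1.png')
Z=X[...,2]; g=b+v
m=(np.hypot(X[...,0]-g[0],X[...,1]-g[1])<.075)&(Z>.015)&(Z<.033)
print(cv2.minEnclosingCircle(X[m][:,:2].astype(np.float32)),'goal',g)
cv2.imwrite('pics/a1c.png',cv2.resize(p[140:280,160:420,::-1],None,fx=3,fy=3))
E
```

```text
A0 2.52 [ 0.4522 -0.1104  0.22  ] [-0.5  0.5 -0.9] [ 20.  30. -19. 117.  17.  35. -37.]Traceback (most recent call last):
  File "<stdin>", line 6, in <module>
station.IKError: the arm cannot follow that straight line within its joint ranges
```

```bash
python3 - <<'E'
from h import *
b=np.array([.4915,-.035])
for X in(-.155,-.125,-.105):
  g=b2w(X,0); v=g-b; h=np.degrees(np.arctan2(v[1],v[0])); u=v/np.linalg.norm(v)
  for t in(-25,-15,10,15,20,25,30,35):
    r=[]
    for f in np.linspace(0,1,5):
        q=ctrl.solve_ik(P(b-.085*u+f*(v+.022*u),.011),ori(h,t,-1)); r.append(None if q is None else (round(q[4]),round(q[5],1)))
    print(X,round(h),t,r)
E
```

```text
-0.155 62 -25 [(40, np.float64(25.7)), (38, np.float64(29.9)), (36, np.float64(33.6)), (33, np.float64(37.0)), (31, np.float64(40.4))]
-0.155 62 -15 [(38, np.float64(14.6)), (37, np.float64(18.3)), (36, np.float64(22.0)), (35, np.float64(25.8)), (35, np.float64(29.7))]
-0.155 62 10 [(88, np.float64(43.4)), (89, np.float64(43.5)), (88, np.float64(31.3)), (87, np.float64(31.6)), (80, np.float64(10.7))]
-0.155 62 15 [(89, np.float64(52.5)), (90, np.float64(52.6)), (91, np.float64(52.8)), (91, np.float64(53.0)), (91, np.float64(39.6))]
-0.155 62 20 [(90, np.float64(48.1)), (91, np.float64(48.2)), (93, np.float64(48.3)), (94, np.float64(48.5)), (94, np.float64(48.8))]
-0.155 62 25 [(89, np.float64(44.0)), (92, np.float64(43.9)), (94, np.float64(44.0)), (96, np.float64(44.2)), (97, np.float64(44.5))]
-0.155 62 30 [(88, np.float64(25.8)), (92, np.float64(40.0)), (95, np.float64(39.9)), (98, np.float64(40.1)), (100, np.float64(40.3))]
-0.155 62 35 [(79, np.float64(8.8)), (90, np.float64(36.4)), (94, np.float64(36.0)), (98, np.float64(36.0)), (102, np.float64(36.2))]
-0.125 70 -25 [(44, np.fl
[... 1386 characters left out ...]
(27, np.float64(3.7)), (27, np.float64(4.6))]
-0.105 73 15 [(24, np.float64(6.2)), (24, np.float64(4.0)), (26, np.float64(2.5)), (71, np.float64(6.3)), (72, np.float64(6.6))]
-0.105 73 20 [(22, np.float64(7.7)), (21, np.float64(4.7)), (76, np.float64(12.0)), (82, np.float64(10.3)), (87, np.float64(9.6))]
-0.105 73 25 [(19, np.float64(9.7)), (19, np.float64(6.0)), (19, np.float64(2.8)), (79, np.float64(2.9)), (90, np.float64(30.0))]
-0.105 73 30 [(16, np.float64(12.2)), (16, np.float64(7.8)), (16, np.float64(4.0)), (83, np.float64(12.7)), (91, np.float64(39.9))]
-0.105 73 35 [(14, np.float64(15.0)), (14, np.float64(10.2)), (14, np.float64(5.7)), (77, np.float64(10.6)), (90, np.float64(35.9))]
```

```bash
cat >> h.py <<'E'
def st(n):
    s=readout.read_state(); print(n,round(s['clock'],2),s['ee_pos'].round(4),w2b(s['ee_pos']).round(4),s['contact_force'].round(1),s['joint_positions'].round(0)); return s
def basepos(X,g,r=.08):
    Z=X[...,2]; m=(np.hypot(X[...,0]-g[0],X[...,1]-g[1])<r)&(Z>.012)&(Z<.034)
    return cv2.minEnclosingCircle(X[m][:,:2].astype(np.float32))
E
python3 - <<'E'
from h import *
b=np.array([.4915,-.035]); g=b2w(-.155,0); v=g-b; h=np.degrees(np.arctan2(v[1],v[0])); u=v/np.linalg.norm(v)
A0=b-.09*u; A1=g-.0655*u; o=ori(h,-15,-1)
ctrl.move_ptp(P(A0,.15),o); st('A0')
ctrl.move_l(P(A0,.011),speed=.12)
ctrl.move_l(P(A1,.011),speed=.06); st('A1')
ctrl.move_l(P(A1-.03*u,.011),speed=.1)
ctrl.move_l(P(A1-.03*u,.15),speed=.15); st('up')
B0=b2w(-.245,0)
ctrl.move_ptp(P(B0,.15),ori(97,20,-1)); st('B0')
p,d,X=shot('top')
c,r=basepos(X,g); print('base',c,r,w2b(c))
cv2.imwrite('pics/a1c.png',cv2.resize(p[140:280,160:420,::-1],None,fx=3,fy=3))
E
```

```text
A0 2.98 [ 0.4496 -0.1144  0.1499] [-0.3185  0.113 ] [ 0.4 -0.2 -0.7] [  2.  39.  -4. 118.  29.  34. -55.]
A1 6.67 [0.5114 0.0035 0.011 ] [-0.209   0.0374] [-2.4 -3.4 -0.5] [-12.  56.  -2. 109.  29.  27. -68.]
up 8.19 [ 0.4973 -0.023   0.1494] [-0.2336  0.0546] [0.5 0.5 0.3] [ -6.  42.  -7. 110.  25.  41. -60.]
B0 9.08 [ 0.5521 -0.0268  0.1494] [-0.2441  0.0007] [-0.6  1.3  0.1] [ 33.  51. -43. 102.  19.  42.  -6.]
base (0.5415199398994446, 0.06050647050142288) 0.0631970465183258 [-0.15609524  0.00050706]
```

View pics/a1c.png

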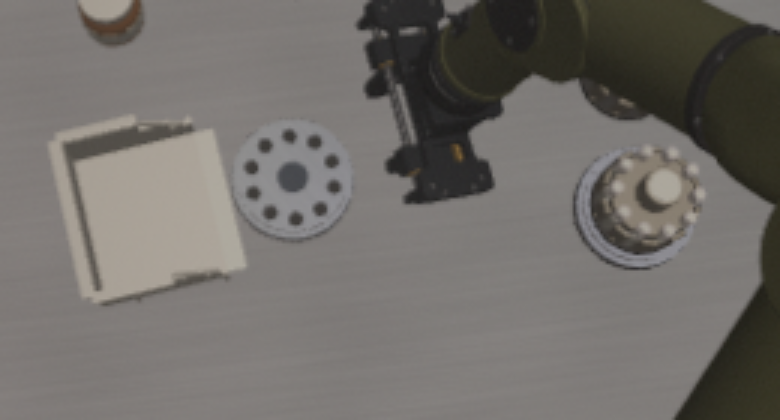

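The picture shows the base in front of the bin opening, but by eye it may sit a little to one side of the bin axis. I check the bin's lateral position against its floor and walls before pushing in.

```bash
python3 - <<'E'
from h import *
from scipy.spatial.transform import Rotation
for n in('top','scene'):
    D=np.load(n+'0.npz');X=D['X'];p=D['p'].astype(int)
    L=np.dstack([(X[...,:2]-B)@ex,(X[...,:2]-B)@ey]); Z=X[...,2]
    w=(p[...,0]>135)&(p[...,0]-p[...,2]>3) if n=='top' else (p[...,0]>140)
    near=(abs(L[...,0])<.11)&(abs(L[...,1])<.11)
    print(n,'white',(w&near).sum(), p[211,210], p[280,300])
    for a in np.arange(-.09,.08,.01):
        m=near&(L[...,0]>=a)&(L[...,0]<a+.01)
        y=L[...,1]
        f=y[m&w&(Z<.012)]; t=y[m&(Z>.035)]
        tl=t[t<0];tr=t[t>0]
        q=lambda s:'%6.1f %6.1f'%(s.min()*1e3,s.max()*1e3) if len(s) else '   -  '
        print('%4.0f'%(a*1e3),'floor',q(f),'| walls -y',q(tl),' +y',q(tr), '| zmax %.3f'%np.nanmax(Z[m]))
E
```

```text
top white 2524 [153 145 136] [113 110 108]
 -90 floor  -73.8   76.3 | walls -y    -    +y    -   | zmax 0.010
 -80 floor  -72.5   74.5 | walls -y    -    +y    -   | zmax 0.011
 -70 floor  -90.1   68.9 | walls -y  -82.4  -74.9  +y   77.0   83.5 | zmax 0.051
 -60 floor  -72.4   66.7 | walls -y  -76.8  -73.1  +y   76.1   80.7 | zmax 0.061
 -50 floor  -72.2   67.4 | walls -y  -77.4  -72.1  +y   76.2   81.0 | zmax 0.069
 -40 floor  -74.0   66.1 | walls -y  -76.8  -73.1  +y   76.7   80.6 | zmax 0.077
 -30 floor  -70.4   62.2 | walls -y  -77.1  -72.7  +y   76.5   80.5 | zmax 0.091
 -20 floor  -71.8   64.0 | walls -y  -84.8  -72.6  +y   77.6   87.5 | zmax 0.096
 -10 floor  -73.5   62.7 | walls -y  -84.7  -72.4  +y   76.2   86.0 | zmax 0.096
  -0 floor  -72.2   62.9 | walls -y  -84.7  -72.4  +y   76.2   87.0 | zmax 0.099
  10 floor  -70.2   62.2 | walls -y  -84.8  -72.4  +y   76.6   87.0 | zmax 0.096
  20 floor  -71.5   63.0 | walls -y  -85.5  -72.6  +y   76.5   86.3 | zmax 0.095
  30 floor  -72.1   62.9 | walls -y  -83.8  -72.9  +y   76.0   87.7 | zmax 0.097
  40 floor  -72.6   63.2 | walls
[... 982 characters left out ...]
alls -y  -88.6  -76.2  +y   70.0   81.2 | zmax 0.090
  -0 floor  -88.8   73.7 | walls -y  -88.2  -77.5  +y   69.9   83.9 | zmax 0.089
  10 floor   -9.8   74.1 | walls -y  -88.0  -77.3  +y   69.3   83.9 | zmax 0.090
  20 floor   -7.8   73.5 | walls -y  -86.8  -76.1  +y   70.1   84.0 | zmax 0.090
  30 floor   -1.7   74.7 | walls -y  -90.3  -75.0  +y   68.8   87.1 | zmax 0.090
  40 floor    9.1   74.8 | walls -y  -87.3  -75.5  +y   69.1   83.8 | zmax 0.089
  50 floor   -8.9   73.7 | walls -y  -85.8   -0.8  +y    0.8   85.2 | zmax 0.090
  60 floor  -85.8   59.7 | walls -y  -85.1   -0.1  +y    2.7   86.7 | zmax 0.093
  70 floor -104.9   57.0 | walls -y  -76.0   -5.8  +y    8.8   76.7 | zmax 0.089
```

The wall points from both cameras are symmetric to 2–3 mm, so the bin estimate stands and the offset was perspective. I push in.

```bash
python3 - <<'E'
from h import *
ctrl.move_l(P(b2w(-.245,0),.011),speed=.12)
ctrl.move_l(P(b2w(-.075,0),.011),speed=.05); s=st('in')
x=-.075
while x<-.050:
    x+=.002; ctrl.move_l(P(b2w(x,0),.011),speed=.03)
    s=readout.read_state(); f=-(s['contact_force'][:2]@ex); print(round(x,3),round(f,1),s['contact_force'].round(1))
    if f>14: break
st('end')
ctrl.move_l(P(b2w(x-.004,0),.011),speed=.05)
ctrl.move_l(P(b2w(-.16,0),.013),speed=.15)
ctrl.move_l(P(b2w(-.18,0),.2),speed=.2); st('up')
p,d,X=shot('top')
c,r=basepos(X,b2w(0,0),.066); print('base',c,r,w2b(c)); Z=X[...,2]
m=(np.hypot(*(X[...,:2]-b2w(.002,0)).transpose(2,0,1))<.05)&(Z>.015); print('plate z',np.median(Z[m]),np.percentile(Z[m],[5,95]))
cv2.imwrite('pics/b1c.png',cv2.resize(p[140:280,160:420,::-1],None,fx=3,fy=3))
E
```

```text
in 13.99 [0.5332 0.1377 0.0109] [-0.0784 -0.0006] [ 1.6 -9.8  5.7] [ 10.  60. -30. 110.  23.  15. -22.]
-0.073 7.8 [ 1.2 -7.8  6.2]
-0.071 8.6 [ 1.1 -8.6  5.9]
-0.069 8.2 [ 1.  -8.2  5.7]
-0.067 7.7 [ 1.9 -7.6  5.7]
-0.065 7.6 [ 1.3 -7.5  5.2]
-0.063 8.2 [ 1.4 -8.1  6.3]
-0.061 8.0 [ 1.1 -7.9  4.7]
-0.059 11.8 [  1.6 -11.7   8.8]
-0.057 16.1 [  1.4 -16.   10.3]
end 16.24 [0.5314 0.1525 0.0106] [-0.0636 -0.0007] [  1.4 -16.   10.3] [  8.  59. -29. 110.  22.  14. -23.]
up 18.39 [0.5441 0.0369 0.1991] [-0.1798  0.0008] [ 0.7  0.8 -0.2] [ 28.  45. -45. 103.  15.  43. -11.]
base (0.523062527179718, 0.21545174717903137) 0.0656610056757927 [-5.55132981e-05 -5.61805720e-05]
plate z 0.028655157271997016 [0.02395216 0.03394132]
```

View pics/b1c.png

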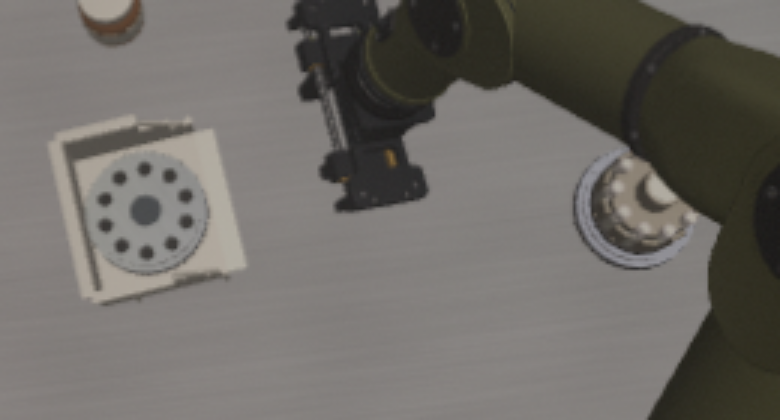

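The force rose sharply at the back wall. In the picture the disc (centre at crop (146,210)) lies flat against the wall and is centred, with the plate at z = 28.7 mm where 29 is expected. Next is the carousel, with the fingers closing across the line to the loaded one.

```bash
python3 - <<'E'
from h import *
k=np.array([.612,-.302])
for hd in(-7,173):
    for s in(1,-1):
        o=ori(hd,0,s)
        print(hd,s,[None if q is None else np.round(q) for q in[ctrl.solve_ik(P(xy,z),o) for xy,z in((k,.25),(k,.067),(b2w(0,0),.26),(b2w(0,0),.096))]])
E
```

```text
-7 1 [array([ 49.,  55., -63.,  76.,  48.,  77.,  70.]), array([ 47.,  65., -53.,  84.,  57.,  60.,  63.]), array([  4.,  43., -56.,  97.,  39.,  62.,  18.]), array([ -3.,  53., -42., 106.,  51.,  43.,   8.])]
-7 -1 [array([ 24.,  43.,  -3.,  78.,   2.,  59., -76.]), array([ 22.,  56.,   1.,  86.,  -2.,  38., -73.]), array([ -33.,   34.,   10.,   99.,   -8.,   48., -117.]), array([ -32.,   48.,    9.,  107.,  -15.,   27., -109.])]
173 1 [array([ 24.,  43.,  -3.,  78.,   2.,  59., -76.]), array([ 22.,  56.,   1.,  86.,  -2.,  38., -73.]), array([ -33.,   34.,   10.,   99.,   -8.,   48., -117.]), array([ -32.,   48.,    9.,  107.,  -15.,   27., -109.])]
173 -1 [array([ 49.,  55., -63.,  76.,  48.,  77.,  70.]), array([ 47.,  65., -53.,  84.,  57.,  60.,  63.]), array([  4.,  43., -56.,  97.,  39.,  62.,  18.]), array([ -3.,  53., -42., 106.,  51.,  43.,   8.])]
```

```bash
python3 - <<'E'
from h import *
k=np.array([.612,-.302]); o=ori(-7,0,-1)
ctrl.move_ptp(P(k,.25),o); ctrl.grip(1.0); st('above')
ctrl.move_l(P(k,.10),speed=.15)
ctrl.move_l(P(k,.067),speed=.06); st('down')
ctrl.grip(0.0); s=st('grip'); print(s['finger_gap']*88,s['grasp_force'])
ctrl.move_l(P(k,.09),speed=.05)
ctrl.move_l(P(k,.25),speed=.15); s=st('lift'); print(s['finger_gap']*88,s['grasp_force'])
ctrl.move_ptp(P(b2w(0,0),.25),o); s=st('over'); print(s['finger_gap']*88,s['orientation'])
for n in('scene','top'):
    p,d,X=shot(n)
    c=p[60:290,60:360] if n=='scene' else p[100:300,120:420]
    cv2.imwrite(f'pics/c_{n}.png',cv2.resize(c[...,::-1],None,fx=2.5,fy=2.5))
    if n=='scene':
        Z=X[...,2]; g=b2w(0,0); m=(np.hypot(X[...,0]-g[0],X[...,1]-g[1])<.07)&(Z>.195)&(Z<.255); print(cv2.minEnclosingCircle(X[m][:,:2].astype(np.float32)),Z[m].min(),Z[m].max(),m.sum(),g)
        m=(np.hypot(X[...,0]-g[0],X[...,1]-g[1])<.07)&(Z>.12)&(Z<.27); print(np.percentile(Z[m],[1,5,95,99]))
E
```

```text
above 20.29 [ 0.612 -0.302  0.25 ] [-0.5245 -0.0253] [-0.7  0.4  0.5] [ 24.  43.  -3.  78.   2.  59. -76.]
down 22.14 [ 0.6121 -0.3021  0.0669] [-0.5246 -0.0254] [-0.  -0.4  0. ] [ 24.  56.  -2.  86.   3.  39. -77.]
grip 22.96 [ 0.612  -0.3021  0.067 ] [-0.5246 -0.0252] [-0.3 -0.3 -0.1] [ 24.  56.  -2.  86.   3.  39. -77.]
37.000898952486416 30.000001899898052
lift 24.78 [ 0.6113 -0.3017  0.2489] [-0.5241 -0.0247] [ 0.2 -0.5 -3.4] [ 24.  43.  -3.  78.   2.  59. -76.]
36.78650228406953 30.000024531036615
over 26.68 [0.5239 0.214  0.25  ] [-0.0016 -0.0007] [-0.1 -1.1 -3. ] [ -27.   34.   -0.  100.    0.   46. -124.]
37.11158916675537 [ 1.79957070e+02 -4.35262909e-02 -7.13886754e+00]
((0.5300432443618774, 0.21365362405776978), 0.05173889175057411) 0.195492675392162 0.25455567666927104 592 [0.523  0.2155]
[0.18087921 0.18504303 0.26325447 0.26866118]
```

View pics/c_scene.png

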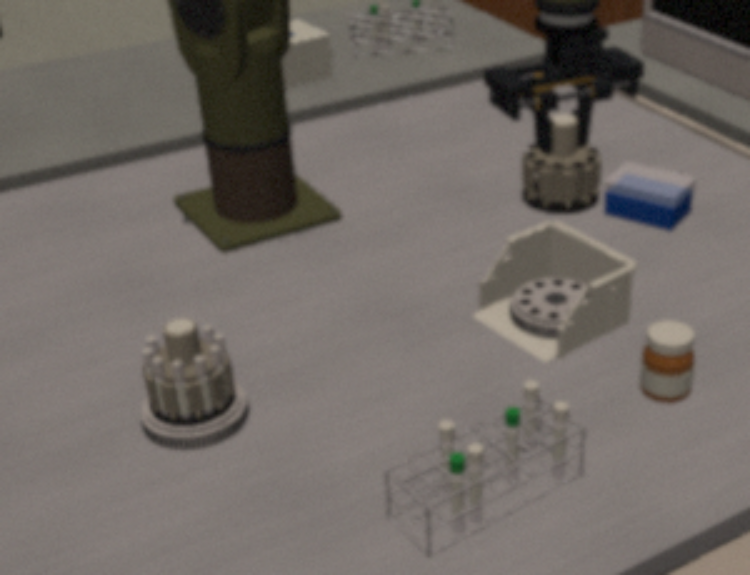

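The carousel hangs upright over the bin (scene crop (562,175)), the base is flat inside, and the bystanders are undisturbed. I lower it now.

```bash
python3 - <<'E'
from h import *
g=b2w(0,0)+[-.0015,0]
ctrl.move_l(P(g,.115),speed=.1)
s=readout.read_state(); f0=s['contact_force'][2]; z=.100
ctrl.move_l(P(g,z),speed=.03)
while z>.091:
    s=readout.read_state(); f=s['contact_force'][2]; print(round(z,3),s['ee_pos'][2].round(4),round(f-f0,1))
    if f-f0>3: break
    z-=.001; ctrl.move_l(P(g,z),speed=.02)
ctrl.pause(.2); ctrl.grip(.65); s=st('open'); print(s['finger_gap'])
p0=s['ee_pos']
ctrl.move_l(P(p0,.16),speed=.06); ctrl.move_l(P(p0,.30),speed=.2)
ctrl.move_ptp([.5,-.05,.35],ori(-7,0,-1)); st('clear')
for n in('scene','top'):
    p,d,X=shot(n); Z=X[...,2]
    def q(lo,hi,r): 
        m=(np.hypot(X[...,0]-g[0],X[...,1]-g[1])<r)&(Z>lo)&(Z<hi); return cv2.minEnclosingCircle(X[m][:,:2].astype(np.float32)),np.median(Z[m]),m.sum()
    print(n,'knob',q(.128,.145,.05),'body',q(.08,.1,.06), g)
    m=(abs((X[...,:2]-B)@ey)<.068)&((X[...,:2]-B)@ex<.055)&((X[...,:2]-B)@ex>-.08)&(Z>.016)&(Z<.034)
    print('base vis',cv2.minEnclosingCircle(X[m][:,:2].astype(np.float32)),m.sum())
    c=p[60:290,60:360] if n=='scene' else p[100:300,120:420]
    cv2.imwrite(f'pics/d_{n}.png',cv2.resize(c[...,::-1],None,fx=2.5,fy=2.5))
E
```

```text
0.1 0.0999 1.2
0.099 0.0991 1.0
0.098 0.098 0.4
0.097 0.0969 0.6
0.096 0.096 1.6
0.095 0.0959 10.3
open 30.87 [0.5215 0.2155 0.0949] [0.0002 0.0015] [ 1.1 -0.1  0.3] [ -27.   47.   -1.  107.    1.   26. -125.]
0.647365576472168
clear 34.0 [ 0.5002 -0.0481  0.3494] [-0.2589  0.0547] [0.5 1.3 0.4] [  0.  22.   0. 102.  -0.  56. -97.]
scene knob (((0.5280783176422119, 0.2151654064655304), 0.02192079648375511), np.float64(0.13195994513683218), np.int64(60)) body (((0.5257228016853333, 0.2190282642841339), 0.05913151055574417), np.float64(0.08782642252123161), np.int64(277)) [0.5215 0.2155]
base vis ((0.5187178254127502, 0.19082526862621307), 0.06209500506520271) 213
top knob (((0.5223961472511292, 0.21497276425361633), 0.019166454672813416), np.float64(0.1343760757814182), np.int64(135)) body (((0.5207218527793884, 0.22014395892620087), 0.05459882318973541), np.float64(0.08971326204645619), np.int64(645)) [0.5215 0.2155]
base vis ((0.5233845710754395, 0.2123706042766571), 0.06331568211317062) 363
```

View pics/d_scene.png

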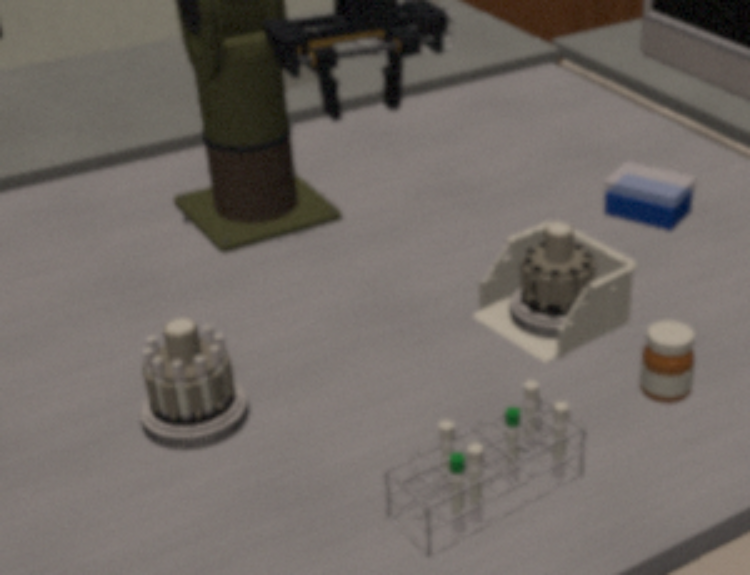

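View pics/d_top.png

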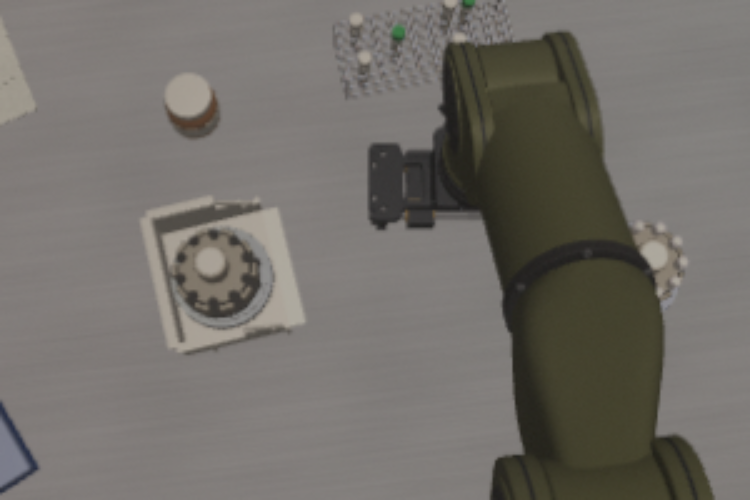

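The carousel stands upright on the base (top of knob about 134 mm, 135 expected) and is centred to about 3 mm. The bystanders have not moved and the arm is clear.

```bash
python3 -c "
from h import *
print(ctrl.finish_job())"
```

```text
the job is handed in; nothing more can be done
None
```

The job is handed in at about 34 s of the 67 s allowed: the base was slid in against the bin's back wall, and the carousel was lowered gently onto it, upright and centred to about 3 mm by camera, then released; the judge's verdict was not shown.

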